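# Third hand: hold a grow-lamp bracket against the sprung backing board

## Task

Swing both flaps of the carton well back past upright, take out the lamp bracket and, as a third hand for a colleague who will screw it on, press its flat plate squarely against the front of the sprung backing board, centred on it and with the top edges flush. Press steadily with about 8 N, which pushes the board half way through its 30 mm travel, and never push it all the way to its stop; leave the things lying around where they are. The job finishes while you are still gripping the bracket and pressing: do not let go.

Things in the scene. Friction and masses are not known exactly. Their poses are not given: they have to be found in the camera images.
- carton: Plain open cardboard carton, fixed to the bench: outside 130 (x) x 156 (y) x 70 mm high, walls and floor 3 mm. Origin: centre of its underside; z up. Two flaps close its top, hinged along its long rims (at x = -63.5 and +63.5 mm, height 70 mm, hinge lines along y). It stands left or right on the bench, turned up to 20 degrees.
- flap_near (a joint): Flap on the carton's -x rim: cardboard sheet 60 mm from hinge to free edge, 148 wide, 3 thick. Value in rad: 0 = closed, free edge towards the middle; 1.57 = upright; 2.5 = limit, leaning back outside. Starts ajar at 0.9 to 1.2: a gap of over 45 mm between the flaps' free edges. Stiff light crease (0.02 N m): stays where it is left.
- flap_far (a joint): Hinge of the flap on the carton's +x rim: the mirror image of flap_near, same size, same meaning of the values; starts ajar at 0.9 to 1.2.
- bracket: Bare aluminium lamp bracket, a T from above, 50 mm high, 0.1-0.2 kg, upright on the carton's 3 mm floor, plate towards the carton's +x within 0.25 rad. Web 12 mm thick (y), 50 long (x -25 to 25), to grip from above; at its +x end a flat plate 6 thick (x 25 to 31), 80 wide (y -40 to 40); both full height. Origin: underside, under the web's middle; x from web to plate, z up.
- bracket_top (a point): Middle of the top edge of the bracket plate's flat front face: at (31, 0, 50) mm in the bracket's frame.
- stand: Grey steel stand bolted to the bench: base plate 190 x 140 x 12 mm (x from -80 to +110), behind it a fixed upright 95 mm high (x 76 to 90) that carries the sprung backing board. Origin: on the bench, under the middle of the unpressed board's front face; z up; x points from that face backwards, the way to press. Turned up to 23 degrees.
- board (a joint): How far the backing board is pushed back along the stand's +x, in m: 0 = at rest, 0.030 = hard against its stop. The board is plywood, 120 mm wide (stand's y), 12 mm thick, from 28 to 110 mm above the bench; return springs of 550 N/m, so 0.0145 takes about 8 N.
- board_top (a point): Middle of the top edge of the board's front face, 110 mm above the bench; it moves back with the board; axes parallel to the stand's.
- screwdriver: Screwdriver lying beyond the work, bystander; origin on its underside.
- brush: Small brush, 150 mm long, lying lengthwise between the carton and the stand, bystander.
- seedling: Cucumber seedling in a white pot 76 mm across and 85 mm high, some 200 mm high with its leaves, to the left, bystander; origin under the pot.
- bottle: White plastic bottle 60 mm across, 130 mm high, to the right, bystander; origin under it.
Not all that is in view belongs to the job. Of the things that look like the bracket, take the one that is farthest from the robot's base at the start. Several things have the shape of the carton; the one meant has the colours described above.

How it is judged:
On the way, in this order (a step that is already met when the one before it is completed fails the run):
1. both carton flaps are swung back past upright (over 100 degrees) (value of joint each of flap_near, flap_far above 1.75 rad), for 0.2 s.
2. the bracket is gripped and lifted out of the carton (height (world z) of bracket above 0.075 m and contact force between the fingers and bracket above 1 N), for 0.1 s.
At the end, for the whole second after the job is handed in: Gripped bracket pressed on the board with 4.5 to 12 N, steady, board pushed back 8 to 22 mm; plate centred within 10 mm, top edges flush within 7 mm, square within about 7 degrees; both flaps still open past upright (over 1.6 rad) (contact force between bracket and stand between 4.5 and 12 N and value of joint board between 0.008 and 0.022 m and y of bracket_top in the frame of board_top between -0.01 and 0.01 m and z of bracket_top in the frame of board_top between -0.007 and 0.007 m and angle between the x axis of bracket and the x axis of board_top, either way round below 0.12 rad and angle between the z axis of bracket and the z axis of board_top, either way round below 0.12 rad and contact force between the fingers and bracket above 1 N and linear speed of bracket below 0.02 m/s and value of joint each of flap_near, flap_far above 1.6 rad); the arm keeps its last pose, push and grip.
It fails at once if the backing board is pushed all the way to its stop (value of joint board above 0.0285 m).
It fails at once if the screwdriver is moved more than 40 mm (distance of screwdriver from where it was at the start of the episode above 0.04 m).
It fails at once if the brush is moved more than 40 mm (distance of brush from where it was at the start of the episode above 0.04 m).
It fails at once if the seedling is moved more than 40 mm (distance of seedling from where it was at the start of the episode above 0.04 m).
It fails at once if the bottle is moved more than 40 mm (distance of bottle from where it was at the start of the episode above 0.04 m).
It also fails if it takes over 58 s, if anything falls off the work surface, if the arm or the gripper's body presses on something with over 40 N, if the wrist force passes 120 N, or if a joint passes its speed limit or range.

## Robot

A 7-joint arm with a two-finger parallel gripper is mounted at the origin on the work surface. World frame = base frame: x ahead of the robot, y to its left, z up, the work surface at z = 0. Lengths are in m, angles in rad, forces in N, time in s.
With the tool pointing down it reaches from about 0.35 to 0.9 m from the base axis. Payload 19.9 kg.
Tool frame: the origin (TCP) lies at the very end of the fingers, on their centre line; the grasp point (between the pads) lies 19 mm behind it; z points along the fingers, x is the direction in which the jaws open and shut, and the axes are right-handed (so a half turn about z gives the same grasp; the last joint's range is limited). The gripper opens to 94 mm and grips with 3 to 60 N. Pads are 16 mm wide; open, the fingers measure 119 mm over their backs; the gripper's body (75 mm by 177 mm) begins 78 mm behind the grasp point.
Start: joints at [1.304, 0.417, -0.01, 1.614, 0.005, 1.111, -0.053], TCP at [0.14, -0.609, 0.205] pointing down, gripper open.
Joint ranges: [-2.81, 2.81], [-0.39, 2.02], [-1.27, 1.25], [0.06, 2.57], [-1.19, 4.33], [0.19, 2], [-2.82, 2.82]. Speed limits (rad/s): [1.89, 1.89, 2.39, 2.39, 3.01, 3.01, 3.01].

## Interface

Orientations are given as a 3x3 rotation matrix whose columns are the frame's x, y, z axes.
In Python, from workcell import * gives the robot as it stands.
- The arm moves only by the tool step_arm, never from a script. Its argument "deltas" is a list of rows, each a list of 6 numbers: the shift along the tool's x, y, z in m, then the turn, a rotation vector about the tool's x, y, z in degrees. In form: [[dx, dy, dz, rx, ry, rz], ...]. A call has 1 to 20 rows; each row shifts and turns the commanded pose from where the row before left it, along the tool's axes as they then stand; what a row does not reach is not made up. A row lasts 1/10 s, in which the tool goes at most 50 mm and 8.59 degrees, less where a joint would pass 70% of its speed; a pose out of reach is approached as far as the arm can. A call with a gripper value outside its range is refused whole. "gripper" is the closure, from 0 (fully open) to 1 (shut), set as the call begins (left out, the last holds). The fingers move at their own pace and stop on an object; "force" is the grip in N (left out, the last holds). Time passes only in rows, so rows that do not move let the fingers close. It gives the time, the measured TCP pose, the force and the opening at its end, in the units of the state.
- sense(): the state, without advancing time (a new reading comes with each control period).
- snapshot(name): name is "scene" or "top" or "wrist"; returns the picture (480x640x3 uint8, red, green, blue); there is no depth.
- camera_model(name): a dict with "vertical_fov" (degrees; the focal length in pixels is half the picture's height over the tangent of half this angle, whatever the lens; pixels are square), "cx", "cy" (the principal point, pixels), "extrinsics" (4x4, takes a point from world to camera coordinates); the wrist camera has in their place "hand_eye" (4x4, takes a point from camera to tool coordinates, whose origin is the TCP and whose axes are the tool frame's). Camera axes: x right, y up, looking along -z (the intrinsics and any distortion apply to the point x, -y, -z); pixel columns grow to the right and rows downward; lengths in m; the calibration is good to about 2 mm. A picture is of the moment at which its call begins: read the wrist's pose just before it. camera_model takes no time and is no camera call.
- hand_in(): hands the job in, once; it reports no verdict.
Trained networks look in the newest picture that a camera, given by its name, has taken for a name from the list of things; names that differ only in an ending like _2 or _b are one class to them, and where a whole thing is asked for, a point or a joint stands for the part that bears it (a point fixed in the world has none). Each returns a list of dicts, best first, with "p" (0 to 1); they miss things now and then, are a little off and sometimes report something else, mostly with a low value. They report only what shows in the picture. A call takes as long as a camera call. They do not tell look-alikes from the thing itself.
- masks_of(query, camera): "pixels" (480x640 bool, what is visible of it) and "box" ([left, top, width, height] in pixels, round what is visible of it).
- tip_of(query, camera): "at" ([column, row] in pixels: a listed point, or the origin of a listed thing).
The state is a dict: "t": time; "joint_pos": joint angles; "qd": joint speeds; "effort": joint torques, N m; "ee_pos": TCP position; "eef_rot": TCP orientation; "ft_force": force on the tool from outside, world axes, zero at the start; "torque": the same for the moment, N m; "grip_width": finger opening in m.
Only numpy, scipy, OpenCV 4.12 (cv2) and the standard library are available. Lean on these libraries where they do the work, as an engineer would, in place of code of your own. Each camera call takes 0.05 s, during which the arm holds its last target.

## Working session

There is one attempt and no reset: what is moved stays moved. The work goes in short steps, Python scripts to look and compute and a tool call to move; the robot and the scene stay as the last step left them, time stands still between calls to the robot, and variables do not carry over. Pictures are saved under pics/ and viewed, and the job is handed in when it is done.

Besides the shell and the picture viewer there is one more tool, called after "Emit:" in YAML: its name, and indented under it one key for each argument. step_arm: Moves the arm, as the interface text tells. Its arguments: {"type":"object","properties":{"deltas":{"type":"array"},"gripper":{"type":"number"},"force":{"type":"number"}},"required":["deltas"]}

```bash
ls; mkdir -p pics; python3 - <<'E'
from workcell import *
import cv2
s=sense();print({k:(v if not hasattr(v,'tolist') else v.tolist()) for k,v in s.items()})
for n in("scene","top","wrist"):
    im=snapshot(n);cv2.imwrite(f"pics/a_{n}.png",im[:,:,::-1]);print(n,camera_model(n))
E
```

```text
pics
{'t': 0.0, 'joint_pos': [1.3034901491581403, 0.41796243077582734, -0.01030627467238493, 1.6141846097199972, 0.004716581275183399, 1.1107105122498335, -0.05299724911463783], 'qd': [0.001035670832765708, -0.00036906878969370844, -7.483443753219332e-05, 0.001349178663577376, 0.0009911833504344767, 0.0009008286962843232, 0.00024968711946306494], 'effort': [-0.0008544270895072259, -85.127112865448, 0.638213474303484, -42.59912967681885, -0.048801961820572615, 0.018758458318188787, 8.750555480219191e-05], 'ee_pos': [0.13982953829946299, -0.608758853087716, 0.20482810377978863], 'eef_rot': [[0.22391277225264433, -0.9746091143867236, -0.00038023211562534295], [-0.9746084035759583, -0.2239130700279789, 0.0011818416846804485], [-0.0012369726179847185, 0.0001059479672173885, -0.999999229336588]], 'ft_force': [-0.3877465942737428, 0.20467029118279384, -0.47174850491827625], 'torque': [-0.01442929154536742, 0.030698243686643426, -0.005837037631003857], 'grip_width': 0.09388457791655573}
scene {'vertical_fov': 46.48743204902982, 'cx': 314.1381614935758, 'cy': 246.79794260751316, 'extrinsics':
[... 440 characters left out ...]
   [ 9.84920020e-01, -2.80378902e-02,  1.70723258e-01,
        -5.16341729e-01],
       [-1.70653177e-01,  4.89134800e-03,  9.85319018e-01,
        -1.27284465e+00],
       [ 0.00000000e+00,  0.00000000e+00,  0.00000000e+00,
         1.00000000e+00]])}
wrist {'vertical_fov': 66.39748855992484, 'cx': 324.35368298285937, 'cy': 238.08963997043344, 'hand_eye': array([[ 9.99997970e-01, -2.38495745e-04,  2.00059305e-03,
        -6.44866034e-04],
       [ 2.45700246e-04, -9.71121990e-01, -2.38583360e-01,
        -6.77527136e-02],
       [ 1.99972102e-03,  2.38583367e-01, -9.71119961e-01,
        -1.78954492e-01],
       [ 0.00000000e+00,  0.00000000e+00,  0.00000000e+00,
         1.00000000e+00]])}
```

View pics/a_scene.png

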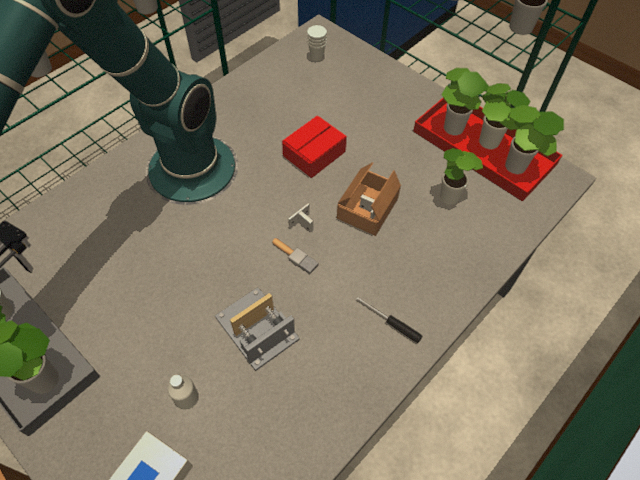

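View pics/a_top.png

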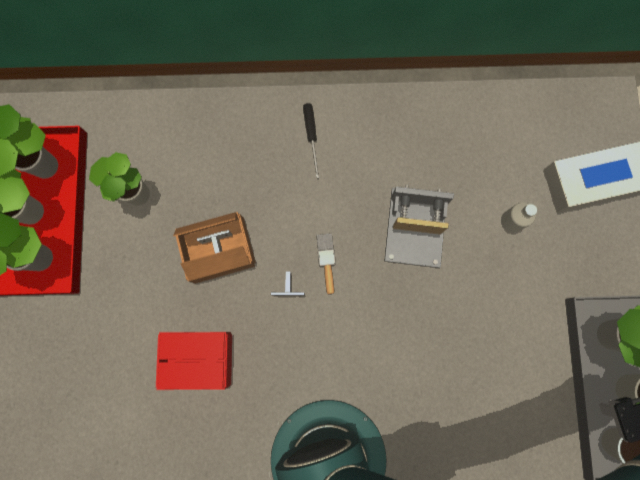

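View pics/a_wrist.png

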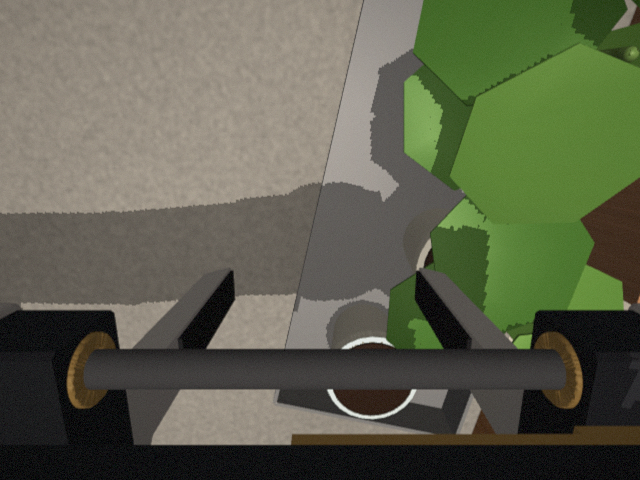

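Candidates in the top view. Bracket: the one at (215,240) inside the brown carton, and a look-alike lying on the bench at (288,287), nearer the base. Carton: brown at (213,247), and a red closed look-alike at (193,360). I choose the brown carton and the bracket inside it, which is the farther one. Next is a close crop and measurements.

```bash
cat > h.py <<'E'
from workcell import *
import numpy as np, cv2
def f_of(m): return 240/np.tan(np.radians(m["vertical_fov"])/2)
def ext(n,s=None):
    m=camera_model(n)
    if n!="wrist": return m["extrinsics"]
    T=np.eye(4);T[:3,:3]=np.array(s["eef_rot"]);T[:3,3]=s["ee_pos"]
    return np.linalg.inv(T@m["hand_eye"])
def proj(n,P,s=None):
    m=camera_model(n);E=ext(n,s);P=np.atleast_2d(P);c=P@E[:3,:3].T+E[:3,3];f=f_of(m)
    return np.c_[m["cx"]+f*c[:,0]/-c[:,2], m["cy"]-f*c[:,1]/-c[:,2]]
def ray(n,uv,s=None):
    m=camera_model(n);E=ext(n,s);f=f_of(m)
    d=np.array([(uv[0]-m["cx"])/f,-(uv[1]-m["cy"])/f,-1.]);R=E[:3,:3]
    return -R.T@E[:3,3], R.T@d
def at_z(n,uv,z,s=None):
    o,d=ray(n,uv,s);return o+d*(z-o[2])/d[2]
E
python3 - <<'E'
from h import *
for n in("top","scene"):
    im=snapshot(n)[:,:,::-1]
    for q in("carton","flap_near","flap_far","bracket","bracket_top","stand","board_top","brush","seedling","bottle","screwdriver"):
        print(n,q,[(np.round(d["at"]).tolist(),round(d["p"],2)) for d in tip_of(q,n)][:3])
    if n=="top":
        a=cv2.resize(im[200:300,160:310],(0,0),fx=5,fy=5,interpolation=2);b=cv2.resize(im[170:280,370:470],(0,0),fx=5.4,fy=5.4,interpolation=2)
    else:
        a=cv2.resize(im[150:240,310:420],(0,0),fx=7,fy=6,interpolation=2)[:, :770];b=cv2.resize(im[280:380,205:310],(0,0),fx=6,fy=6,interpolation=2)
    cv2.imwrite(f"pics/b_{n}_c.png",a);cv2.imwrite(f"pics/b_{n}_s.png",b)
print(sense()["t"])
E
```

```text
top carton [([196.0, 361.0], 0.63), ([216.0, 247.0], 0.59)]Traceback (most recent call last):
  File "<stdin>", line 5, in <module>
ValueError: it knows: board_top, bottle, bracket, bracket_top, brush, carton, screwdriver, seedling, stand
```

```bash

python3 - <<'E'
from h import *
for n in("top","scene"):
    im=snapshot(n)[:,:,::-1]
    for q in("carton","bracket","bracket_top","stand","board_top"):
        print(n,q,[(np.round(d["at"],1).tolist(),round(d["p"],2)) for d in tip_of(q,n)][:3])
    if n=="top":
        a=cv2.resize(im[200:300,160:310],(0,0),fx=5,fy=5,interpolation=2);b=cv2.resize(im[170:280,370:470],(0,0),fx=5.4,fy=5.4,interpolation=2)
    else:
        a=cv2.resize(im[150:240,310:420],(0,0),fx=6,fy=6,interpolation=2);b=cv2.resize(im[280:380,205:310],(0,0),fx=6,fy=6,interpolation=2)
    cv2.imwrite(f"pics/b_{n}_c.png",a);cv2.imwrite(f"pics/b_{n}_s.png",b)
print(sense()["t"])
E
```

```text
top carton [([217.7, 249.2], 0.91), ([199.3, 362.5], 0.62), ([411.6, 235.0], 0.29)]
top bracket [([217.0, 250.1], 0.61), ([289.2, 281.5], 0.51)]
top bracket_top [([209.0, 233.6], 0.66), ([289.1, 293.3], 0.59)]
top stand [([409.3, 235.7], 0.86)]
top board_top [([425.0, 223.0], 0.63)]
scene carton [([315.9, 154.7], 0.96), ([369.1, 206.9], 0.65)]
scene bracket [([304.8, 227.4], 0.88), ([368.5, 209.9], 0.69)]
scene bracket_top [([297.1, 212.6], 0.97), ([378.3, 202.0], 0.7)]
scene stand [([254.6, 325.9], 0.91)]
scene board_top [([247.7, 304.9], 0.64)]
0.85
```

View pics/b_top_c.png

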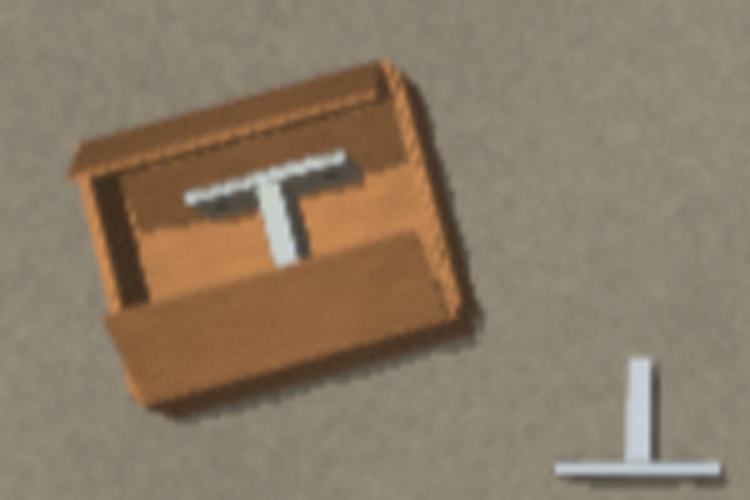

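View pics/b_top_s.png

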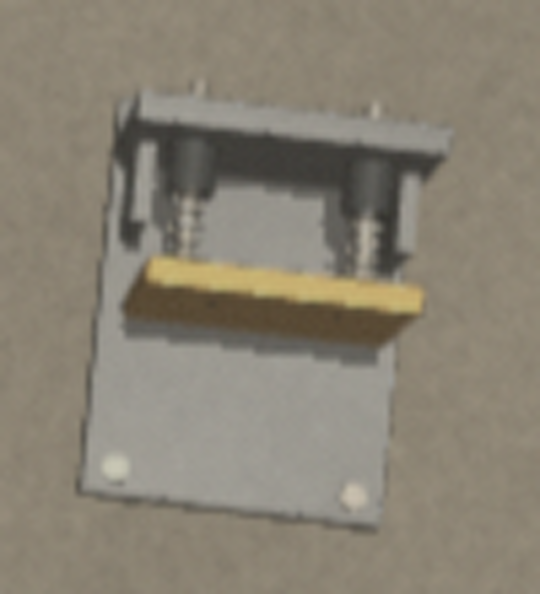

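View pics/b_scene_c.png

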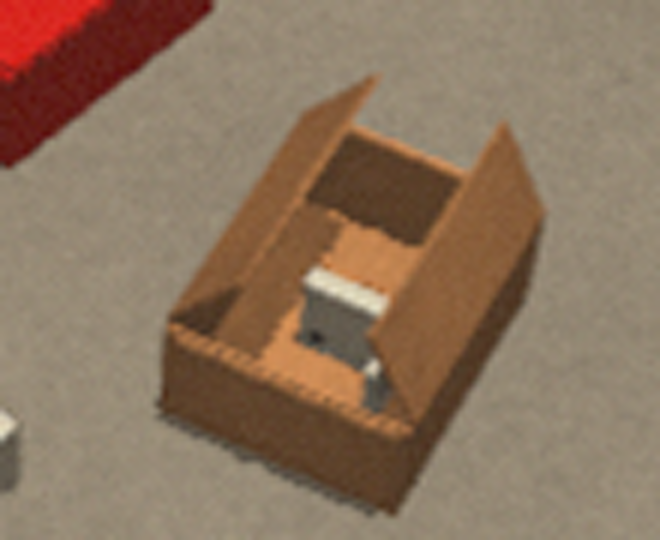

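Crops show the T bracket, with plate top from (186,197) to (345,155) in the 5x crop and the web running down to (288,265). It stands in the brown carton between the ajar flaps, so this is the right one. I'll fit poses next.

```bash
cat > fit.py <<'E'
from h import *
from scipy.optimize import least_squares
def Rz(a):c,s=np.cos(a),np.sin(a);return np.array([[c,-s,0],[s,c,0],[0,0,1]])
H=.0635
def pts(p):
    # local
    n=lambda y,r:[-H+r*np.cos(p[3]),y,.07+r*np.sin(p[3])]
    f=lambda y,r:[H-r*np.cos(p[4]),y,.07+r*np.sin(p[4])]
    L=[n(.074,0),n(-.074,0),n(.074,.06),n(-.074,.06),f(.074,0),f(-.074,0),f(.074,.06),f(-.074,.06)]
    S=[[-.065,-.078,.07],[.065,-.078,.07],[-.065,-.078,0],[.065,-.078,0],f(-.074,.06),f(.074,.06),f(.074,0)]
    T=lambda X:np.array(X)@Rz(p[2]).T+[p[0],p[1],0]
    return T(L),T(S)
top=np.array([(150,405),(460,320),(105,322),(420,235),(78,145),(385,62),(90,178),(385,98)])/5+[160,200]-.4
sc=np.array([(165,322),(412,435),(163,408),(395,512),(370,335),(505,125),(545,212)])/6+[310,150]-.4
def res(p):
    a,b=pts(p);return np.r_[(proj("top",a)-top).ravel(),(proj("scene",b)-sc).ravel()]
r=least_squares(res,[.5,.25,.2,1,1],loss="soft_l1");p=r.x
print("carton",p.round(4));print(res(p).reshape(-1,2).round(1))
# bracket: top z=.053
bt=np.array([(186,197),(345,155),(288,265)])/5+[160,200]-.4
print("bracket pts",[at_z("top",u,.053).round(4) for u in bt], at_z("scene",np.array([310,272])/6+[310,150],.053), at_z("scene",np.array([388,302])/6+[310,150],.053))
bt=at_z("top",(209,233.6),.053);print(bt)
# stand
for uv in[(150,258),(424,288),(80,492),(378,528)]:
    u=np.array(uv)/5.4+[370,170]-.4; print("stand",uv,at_z("top",u,.110).round(4),at_z("top",u,.012).round(4))
print("board_top",at_z("top",(425,223),.11),at_z("scene",(247.7,304.9),.11),"stand0",at_z("top",(409.3,235.7),0),at_z("scene",(254.6,325.9),0))
print("base lookalike",at_z("top",(288,293),.05))
for q in("brush","seedling","bottle","screwdriver"):
    print(q,[at_z("top",d["at"],0)[:2].round(3) for d in tip_of(q,"top")[:1]])
E
python3 fit.py
```

```text
carton [0.507  0.2594 0.2494 1.036  1.0914]
[[-0.6 -1.4]
 [-2.1 -1.4]
 [-0.3  0.1]
 [-0.5 -0. ]
 [ 1.5  0. ]
 [-0.3  0.1]
 [-4.3  0.3]
 [-1.  -0.9]
 [-0.5  0.8]
 [-0.9  0.2]
 [-1.   0.6]
 [-0.4  1. ]
 [-0.9  0.4]
 [-0.7 -0.7]
 [-1.   0.1]]
bracket pts [array([0.5266, 0.3022, 0.053 ]), array([0.5452, 0.2249, 0.053 ]), array([0.4917, 0.2524, 0.053 ])] [0.48706127 0.25223592 0.053     ] [0.52668211 0.26456154 0.053     ]
[0.53907414 0.27260124 0.053     ]
stand (150, 258) [ 0.5542 -0.1798  0.11  ] [ 0.5751 -0.1942  0.012 ]
stand (424, 288) [ 0.5376 -0.2976  0.11  ] [ 0.5572 -0.3214  0.012 ]
stand (80, 492) [ 0.4529 -0.1446  0.11  ] [ 0.4658 -0.1562  0.012 ]
stand (378, 528) [ 0.4338 -0.2709  0.11  ] [ 0.4452 -0.2925  0.012 ]
board_top [ 0.53897613 -0.24364895  0.11      ] [ 0.53214687 -0.23854538  0.11      ] stand0 [ 5.29386339e-01 -2.23685973e-01  2.22044605e-16] [ 0.54270072 -0.23823029  0.        ]
base lookalike [0.38944234 0.08291602 0.05      ]
brush [array([ 0.466, -0.014])]
seedling [array([0.658, 0.465])]
bottle [array([ 0.559, -0.482])]
screwdriver [array([0.794, 0.014])]
```

View pics/b_scene_s.png

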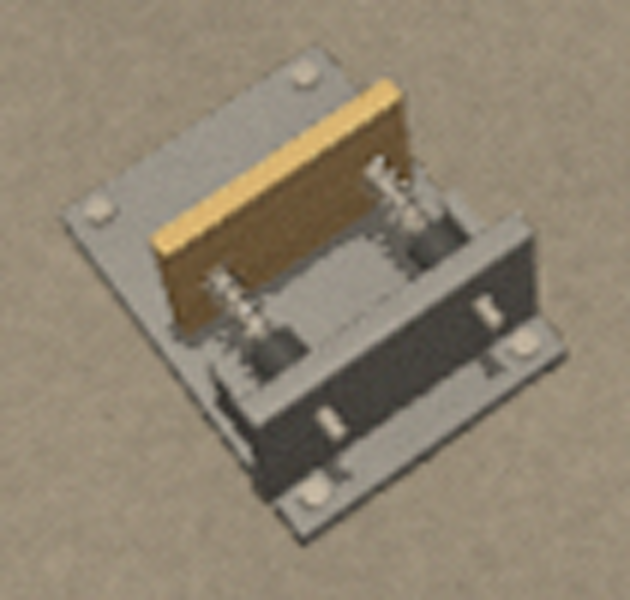

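Emit:
step_arm:
  deltas:
    - [0, 0, -0.04, 0, 0, 0]
    - [0, -0.02, -0.03, 0, 0, 0]
    - [0, -0.04, 0, 0, 0, 0]
    - [0, -0.04, 0, 0, 0, 0]
    - [0, -0.04, 0, 0, 0, 0]
    - [0, -0.04, 0, 0, 0, 0]
    - [0, -0.04, 0, 0, 0, 0]
    - [0, -0.04, 0, 0, 0, 0]
    - [-0.03, -0.03, 0, 0, 0, 0]
    - [-0.03, -0.03, 0, 0, 0, 0]
    - [-0.04, -0.02, 0, 0, 0, 0]
    - [-0.04, -0.02, 0, 0, 0, 0]
    - [-0.04, -0.02, 0, 0, 0, 0]
    - [-0.04, -0.02, 0, 0, 0, 0]
    - [-0.04, -0.02, 0, 0, 0, 0]
    - [-0.04, -0.02, 0, 0, 0, 0]
    - [-0.04, -0.02, 0, 0, 0, 0]
    - [-0.04, -0.01, 0, 0, 0, 0]

```text
t: 2.85
ee_pos: [0.5135, -0.1314, 0.2755]
eef_rot: [[0.225, -0.974, 0.0], [-0.974, -0.225, 0.0], [-0.0, -0.0, -1.0]]
ft_force: [1.3, 0.4, -0.1]
grip_width: 0.094
```

Emit:
step_arm:
  deltas:
    - [-0.04, -0.008, 0, 0, 0, -1.3]
    - [-0.04, -0.008, 0, 0, 0, 0]
    - [-0.04, -0.008, 0, 0, 0, 0]
    - [-0.04, -0.008, 0, 0, 0, 0]
    - [-0.04, -0.008, 0, 0, 0, 0]
    - [-0.04, -0.008, 0, 0, 0, 0]
    - [-0.04, -0.008, 0, 0, 0, 0]
    - [-0.04, -0.008, 0, 0, 0, 0]
    - [-0.04, -0.008, 0, 0, 0, 0]
    - [-0.02, 0, 0, 0, 0, 0]
    - [0, 0, 0, 0, 0, 0]

```text
t: 3.95
ee_pos: [0.4889, 0.2556, 0.2754]
eef_rot: [[0.25, -0.968, -0.001], [-0.968, -0.25, 0.001], [-0.001, 0.0, -1.0]]
ft_force: [0.2, -0.1, 0.9]
grip_width: 0.0942
```

```bash

python3 - <<'E'
from h import *
s=sense();print(s["ee_pos"],s["t"])
im=snapshot("wrist")[:,:,::-1];cv2.imwrite("pics/c_w.png",im)
E
```

```text
[0.48894368 0.25559149 0.2754431 ] 3.95
```

View pics/c_w.png

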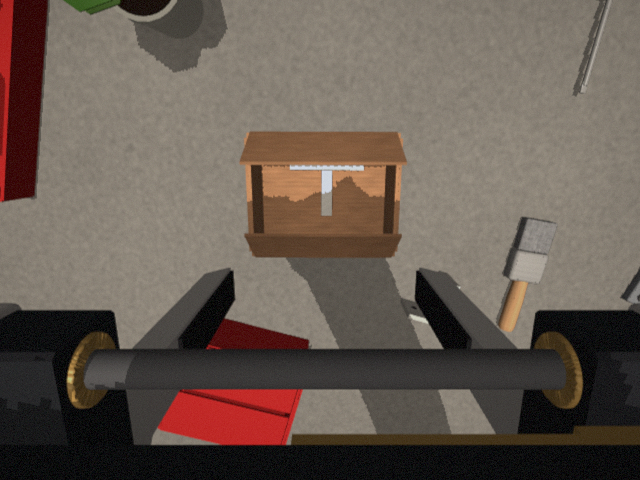

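```bash

python3 - <<'E'
from h import *
s=sense();R=np.array(s["eef_rot"]);p=np.array(s["ee_pos"])
def g(n,uv,z):
    w=at_z("wrist",uv,z,s);print(n,w.round(4),"tool",(R.T@(w-p)).round(4))
g("far hinge L",(248,132),.07);g("far hinge R",(402,132),.07)
g("near hinge L",(248,256),.07);g("near hinge R",(396,256),.07)
g("near free L",(246,235),.122);g("near free R",(402,235),.122)
g("far free L",(241,163),.122);g("far free R",(406,163),.122)
g("plate L",(289,165.5),.053);g("plate R",(365,165.5),.053);g("web end",(326.5,216),.053);g("web in",(326.5,171),.053)
E
```

```text
far hinge L [0.551  0.3502 0.07  ] tool [-0.0784 -0.0834  0.2053]
far hinge R [0.5894 0.2    0.07  ] tool [ 0.0767 -0.0834  0.2053]
near hinge L [0.4232 0.3242 0.07  ] tool [-0.0849  0.0468  0.2054]
near hinge R [0.4634 0.1677 0.07  ] tool [0.0767 0.0467 0.2053]
near free L [0.4606 0.3229 0.122 ] tool [-0.0743  0.0109  0.1534]
near free R [0.4967 0.1822 0.122 ] tool [0.0709 0.0109 0.1533]
far free L [0.524  0.3403 0.122 ] tool [-0.0754 -0.0548  0.1534]
far free R [0.5604 0.1983 0.122 ] tool [ 0.0711 -0.0548  0.1533]
plate L [0.5278 0.3041 0.053 ] tool [-0.0395 -0.0495  0.2223]
plate R [0.548 0.225 0.053] tool [ 0.0422 -0.0495  0.2223]
web end [0.4844 0.2514 0.053 ] tool [0.0009 0.0055 0.2223]
web in [0.5321 0.2636 0.053 ] tool [ 0.0008 -0.0437  0.2223]
```

Wrist view shows the carton square to the tool: flap free edges at rows 163 and 235, bracket plate at (290–364,167), web down column 326. It agrees with the fit, so I go down into the gap and sweep the near flap, then the far one.

Emit:
step_arm:
  deltas:
    - [0, -0.022, 0.02, 0, 0, 0]
    - [0, 0, 0.04, 0, 0, 0]
    - [0, 0, 0.04, 0, 0, 0]
    - [0, 0, 0.04, 0, 0, 0]
    - [0, 0, 0.035, 0, 0, 0]
    - [0, 0.01, 0, 0, 0, 0]
    - [0, 0.015, 0, 0, 0, 0]
    - [0, 0.015, 0, 0, 0, 0]
    - [0, 0.015, 0, 0, 0, 0]
    - [0, 0.015, 0, 0, 0, 0]
    - [0, 0.012, 0, 0, 0, 0]
    - [0, 0, 0, 0, 0, 0]

```text
t: 5.2
ee_pos: [0.4315, 0.2372, 0.1017]
eef_rot: [[0.246, -0.969, 0.001], [-0.969, -0.246, -0.0], [0.001, -0.001, -1.0]]
ft_force: [0.7, -0.6, -0.1]
grip_width: 0.0935
```

Emit:
step_arm:
  deltas:
    - [0, -0.02, 0, 0, 0, 0]
    - [0, -0.03, 0, 0, 0, 0]
    - [0, -0.02, 0, 0, 0, 0]
    - [0, -0.015, 0, 0, 0, 0]
    - [0, -0.015, 0, 0, 0, 0]
    - [0, -0.015, 0, 0, 0, 0]
    - [0, -0.015, 0, 0, 0, 0]
    - [0, -0.015, 0, 0, 0, 0]
    - [0, -0.011, 0, 0, 0, 0]
    - [0, 0, 0, 0, 0, 0]
    - [0, 0.02, 0, 0, 0, 0]
    - [0, 0.03, 0, 0, 0, 0]
    - [0, 0.028, -0.02, 0, 0, 0]
    - [0, 0, -0.04, 0, 0, 0]
    - [0, 0, -0.04, 0, 0, 0]
    - [0, 0, -0.04, 0, 0, 0]
    - [0, 0, 0, 0, 0, 0]

```text
t: 6.9
ee_pos: [0.5089, 0.2581, 0.2458]
eef_rot: [[0.246, -0.969, 0.007], [-0.969, -0.246, 0.003], [-0.001, -0.008, -1.0]]
ft_force: [-0.1, 0.0, 0.2]
grip_width: 0.094
```

```bash

python3 - <<'E'
from h import *
s=sense();print(s["ee_pos"],s["t"])
cv2.imwrite("pics/d_w.png",snapshot("wrist")[:,:,::-1])
im=snapshot("scene")[:,:,::-1];cv2.imwrite("pics/d_s.png",cv2.resize(im[120:260,280:450],(0,0),fx=4,fy=4,interpolation=2))
E
```

```text
[0.50894989 0.25808404 0.24581717] 6.9
```

View pics/d_w.png

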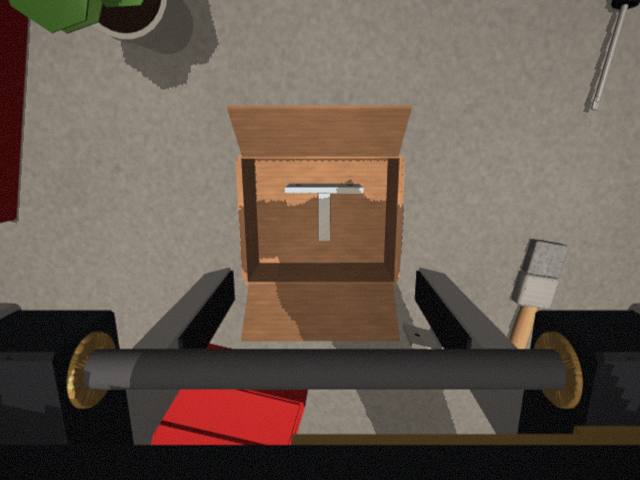

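View pics/d_s.png

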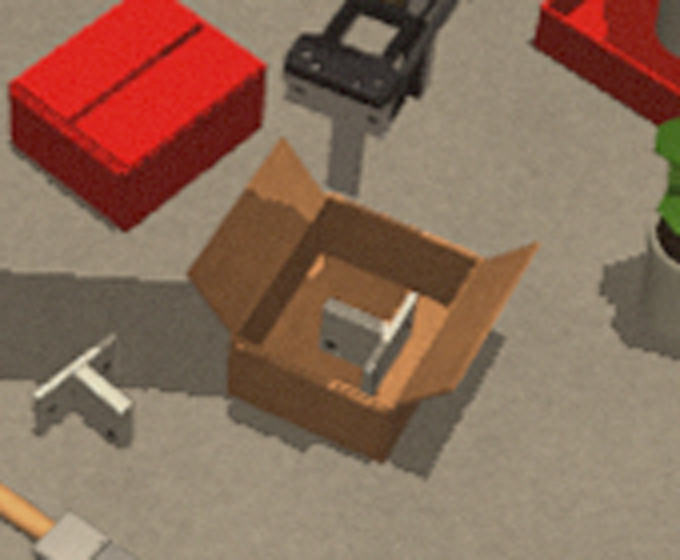

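Both flaps lean outside now (near free edge at row 340, far at row 105). The bracket is still upright: plate (285–363,188), web column 324.

```bash

python3 - <<'E'
from h import *
from scipy.optimize import brentq
s=sense();R=np.array(s["eef_rot"]);p=np.array(s["ee_pos"])
def g(n,uv,z):
    w=at_z("wrist",uv,z,s);t=R.T@(w-p);print(n,w.round(4),"tool",t.round(4));return w
u=R[:,1]
def ang(row,sign):
    c=np.array([.5066,.260,.07])
    h=c+sign*.0635*np.array([.969,.246,0])
    out=sign*np.array([.969,.246,0])
    return brentq(lambda a: proj("wrist",h+.06*(-np.cos(a)*out+np.sin(a)*np.array([0,0,1])),s)[0,1]-row,1.2,2.6)
print("near",ang(340,-1),"far",ang(105,1))
a=g("plate L",(285,185),.053);b=g("plate R",(363.5,185),.053);g("web end",(324.5,241),.053);g("web in",(324.5,193),.053)
print("yaw",np.arctan2(b[0]-a[0],a[1]-b[1]))
E
```

```text
near 2.293794946112698 far 2.240839615096604
plate L [0.5289 0.3041 0.053 ] tool [-0.0406 -0.032   0.1881]
plate R [0.5481 0.2284 0.053 ] tool [ 0.0375 -0.032   0.1881]
web end [0.4828 0.2518 0.053 ] tool [-0.0013  0.0255  0.188 ]
web in [0.5308 0.264  0.053 ] tool [-0.0013 -0.0241  0.1881]
yaw 0.24825426965674946
```

Emit:
step_arm:
  deltas:
    - [0, 0.001, 0.03, 0, 0, 0]
    - [0, 0, 0.04, 0, 0, 0]
    - [0, 0, 0.04, 0, 0, 0]
    - [0, 0, 0.04, 0, 0, 0]
    - [0, 0, 0.03, 0, 0, 0]
    - [0, 0, 0.02, 0, 0, 0]
    - [0, 0, 0, 0, 0, 0]
  gripper: 0.4

```text
t: 7.7
ee_pos: [0.5041, 0.2555, 0.0369]
eef_rot: [[0.246, -0.969, -0.006], [-0.969, -0.246, -0.002], [0.001, 0.006, -1.0]]
ft_force: [-0.2, -0.2, -0.6]
grip_width: 0.0561
```

Emit:
step_arm:
  deltas:
    - [0, 0, 0.01, 0, 0, 0]
    - [0, 0, 0.012, 0, 0, 0]
    - [0, 0, 0, 0, 0, 0]
    - [0, 0, 0, 0, 0, 0]
    - [0, 0, 0, 0, 0, 0]

```text
t: 8.2
ee_pos: [0.507, 0.2569, 0.019]
eef_rot: [[0.246, -0.969, 0.001], [-0.969, -0.246, 0.0], [-0.0, -0.001, -1.0]]
ft_force: [-0.5, 0.2, 0.3]
grip_width: 0.0563
```

Emit:
step_arm:
  deltas:
    - [0, 0, 0.004, 0, 0, 0]
    - [0, 0, 0, 0, 0, 0]
    - [0, 0, 0, 0, 0, 0]

```text
t: 8.5
ee_pos: [0.5067, 0.2567, 0.0145]
eef_rot: [[0.246, -0.969, -0.0], [-0.969, -0.246, 0.0], [-0.0, 0.0, -1.0]]
ft_force: [-1.0, -0.2, 0.2]
grip_width: 0.0564
```

Emit:
step_arm:
  deltas:
    - [0, 0, 0, 0, 0, 0]
    - [0, 0, 0, 0, 0, 0]
    - [0, 0, 0, 0, 0, 0]
    - [0, 0, 0, 0, 0, 0]
    - [0, 0, 0, 0, 0, 0]
    - [0, 0, 0, 0, 0, 0]
  gripper: 1.0
  force: 45

```text
t: 9.1
ee_pos: [0.5066, 0.2568, 0.0145]
eef_rot: [[0.246, -0.969, -0.0], [-0.969, -0.246, 0.0], [-0.0, 0.0, -1.0]]
ft_force: [-0.3, 0.1, 0.7]
grip_width: 0.0118
```

Emit:
step_arm:
  deltas:
    - [0, 0, -0.02, 0, 0, 0]
    - [0, 0, -0.03, 0, 0, 0]
    - [0, 0, -0.03, 0, 0, 0]
    - [0, 0, -0.03, 0, 0, 0]
    - [0, 0, -0.03, 0, 0, 0]
    - [0, 0, -0.03, 0, 0, 0]
    - [0, 0, -0.02, 0, 0, 0]
    - [0, 0, 0, 0, 0, 0]
    - [0, 0, 0, 0, 0, 0]
    - [0, 0, 0, 0, 0, 0]

```text
t: 10.1
ee_pos: [0.5061, 0.2564, 0.2032]
eef_rot: [[0.246, -0.969, -0.002], [-0.969, -0.246, -0.001], [0.0, 0.002, -1.0]]
ft_force: [0.1, 0.3, -1.7]
grip_width: 0.0118
```

```bash

python3 - <<'E'
from h import *
s=sense();print(s["ee_pos"],s["t"],s["ft_force"])
cv2.imwrite("pics/e_w.png",snapshot("wrist")[:,:,::-1])
im=snapshot("scene")[:,:,::-1];cv2.imwrite("pics/e_s.png",cv2.resize(im[80:260,250:450],(0,0),fx=3,fy=3,interpolation=2))
E
```

```text
[0.50613576 0.25636118 0.20324246] 10.1 [ 0.1448501   0.32834056 -1.69909127]
```

View pics/e_w.png

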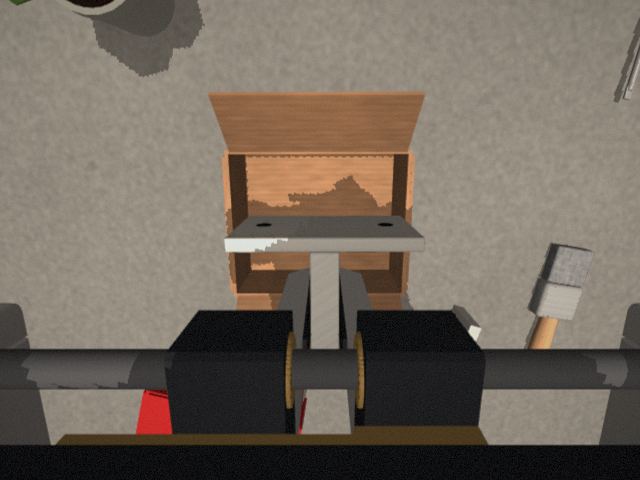

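View pics/e_s.png

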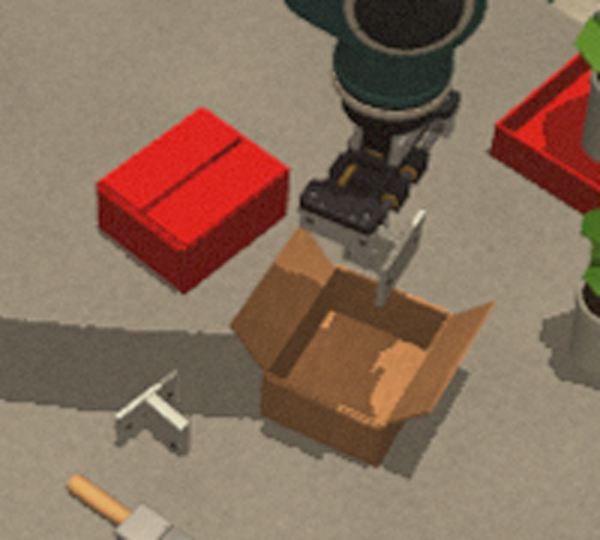

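Bracket is firmly held (11.8 mm opening): plate top strip at row 244, columns 225–424, carton empty, flaps still back. Moving to the stand.

Emit:
step_arm:
  deltas:
    - [0.02, 0.008, 0, 0, 0, 0]
    - [0.036, 0.0145, 0, 0, 0, 0]
    - [0.036, 0.0145, 0, 0, 0, 0]
    - [0.036, 0.0145, 0, 0, 0, 0]
    - [0.036, 0.0145, 0, 0, 0, 0]
    - [0.036, 0.0145, 0, 0, 0, 0]
    - [0.036, 0.0145, 0, 0, 0, 0]
    - [0.036, 0.0145, 0, 0, 0, 0]
    - [0.036, 0.0145, 0, 0, 0, 0]
    - [0.036, 0.0145, 0, 0, 0, 0]
    - [0.036, 0.0145, 0, 0, 0, 0]
    - [0.036, 0.0145, 0, 0, 0, 0]
    - [0.036, 0.0145, 0, 0, 0, 0]
    - [0, 0, 0, 0, 0, 5]
    - [0, 0, 0, 0, 0, 6]
    - [0, 0, 0, 0, 0, 6]
    - [0, 0, 0, 0, 0, 5.5]
    - [0, 0, 0, 0, 0, 0]
    - [0, 0, 0, 0, 0, 0]
    - [0, 0, 0, 0, 0, 0]

```text
t: 12.2
ee_pos: [0.4413, -0.2261, 0.2042]
eef_rot: [[-0.141, -0.99, -0.0], [-0.99, 0.141, 0.0], [-0.0, 0.0, -1.0]]
ft_force: [0.3, 0.6, -2.1]
grip_width: 0.0115
```

```bash

python3 - <<'E'
from h import *
s=sense();print(s["ee_pos"],s["t"],s["ft_force"])
cv2.imwrite("pics/f_w.png",snapshot("wrist")[:,:,::-1])
for q in("board_top","bracket_top"): print(q,[(d["at"],d["p"]) for d in tip_of(q,"wrist")])
E
```

```text
[ 0.44134287 -0.22608134  0.20422814] 12.2 [ 0.3403173   0.60098295 -2.09248612]
board_top [([316.5, 105.9], 0.98)]
bracket_top [([18.9, 319.6], 0.76), ([323.5, 238.1], 0.73)]
```

View pics/f_w.png

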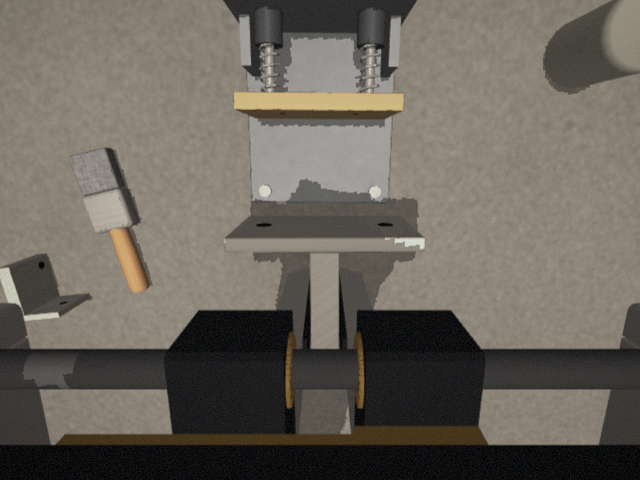

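```bash

python3 - <<'E'
from h import *
im=cv2.imread("pics/f_w.png")
a=cv2.resize(im[80:130,220:420],(0,0),fx=4,fy=4,interpolation=2);b=cv2.resize(im[205:260,220:430][:, :200],(0,0),fx=4,fy=4,interpolation=2)
cv2.imwrite("pics/f_c.png",np.vstack([a,b]))
E
```

```text
(no output)
```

View pics/f_c.png

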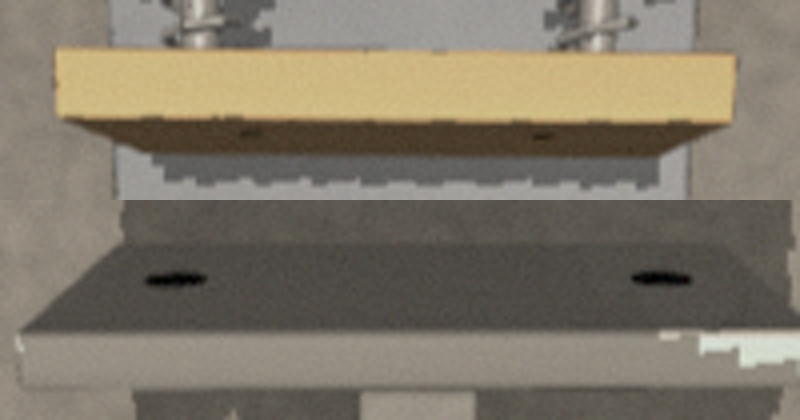

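```bash

python3 - <<'E'
from h import *
s=sense();R=np.array(s["eef_rot"]);p=np.array(s["ee_pos"])
def g(n,uv,z):
    w=at_z("wrist",uv,z,s);t=R.T@(w-p);print(n,w.round(4),"tool",t.round(4));return t
a=g("bdL",(234.1,109.4),.11);b=g("bdR",(403.2,110.8),.11)
print("board width",np.linalg.norm(a-b),"yaw err tool(rad)",np.arctan2(b[1]-a[1],b[0]-a[0]),"mid",(a+b)/2)
zb=p[2]+.0385
a=g("brL",(225.3,238.2),zb);b=g("brR",(424.3,238.2),zb)
print("plate w",np.linalg.norm(a-b),np.arctan2(b[1]-a[1],b[0]-a[0]),"mid",(a+b)/2)
print("net",at_z("top",(425,223),.11))
E
```

```text
bdL [ 0.5435 -0.1758  0.11  ] tool [-0.0645 -0.0939  0.0944]
bdR [ 0.5254 -0.2939  0.11  ] tool [ 0.055  -0.0929  0.0944]
board width 0.11951321792309436 yaw err tool(rad) 0.008303183834864041 mid [-0.00472148 -0.09340066  0.09436427]
brL [ 0.4796 -0.1918  0.2429] tool [-0.0395 -0.0329 -0.0385]
brR [ 0.4684 -0.2695  0.2429] tool [ 0.039  -0.033  -0.0385]
plate w 0.07848974516836466 -0.0002896168352275402 mid [-0.00027546 -0.03294528 -0.03850514]
net [ 0.53897613 -0.24364895  0.11      ]
```

Emit:
step_arm:
  deltas:
    - [-0.005, 0, 0, 0, 0, 0.5]
    - [0, 0, 0.025, 0, 0, 0]
    - [0, 0, 0.03, 0, 0, 0]
    - [0, 0, 0.03, 0, 0, 0]
    - [0, 0, 0.025, 0, 0, 0]
    - [0, 0, 0.0215, 0, 0, 0]
    - [0, -0.02, 0, 0, 0, 0]
    - [0, -0.015, 0, 0, 0, 0]
    - [0, 0, 0, 0, 0, 0]
    - [0, 0, 0, 0, 0, 0]
    - [0, 0, 0, 0, 0, 0]
    - [0, 0, 0, 0, 0, 0]

```text
t: 13.55
ee_pos: [0.4762, -0.2265, 0.0731]
eef_rot: [[-0.153, -0.988, -0.0], [-0.988, 0.153, -0.0], [0.0, 0.0, -1.0]]
ft_force: [-0.7, 0.1, -1.3]
grip_width: 0.012
```

```bash

python3 - <<'E'
from h import *
s=sense();R=np.array(s["eef_rot"]);p=np.array(s["ee_pos"]);print(p,s["t"],s["ft_force"])
im=snapshot("wrist")[:,:,::-1];cv2.imwrite("pics/g_w.png",cv2.resize(im[130:270,190:460],(0,0),fx=2.9,fy=2.9,interpolation=2))
im=snapshot("scene")[:,:,::-1];cv2.imwrite("pics/g_s.png",cv2.resize(im[240:380,180:330],(0,0),fx=4.2,fy=4.2,interpolation=2))
E
```

```text
[ 0.47620788 -0.22650257  0.07305227] 13.55 [-0.71692356  0.10392048 -1.26139336]
```

View pics/g_w.png

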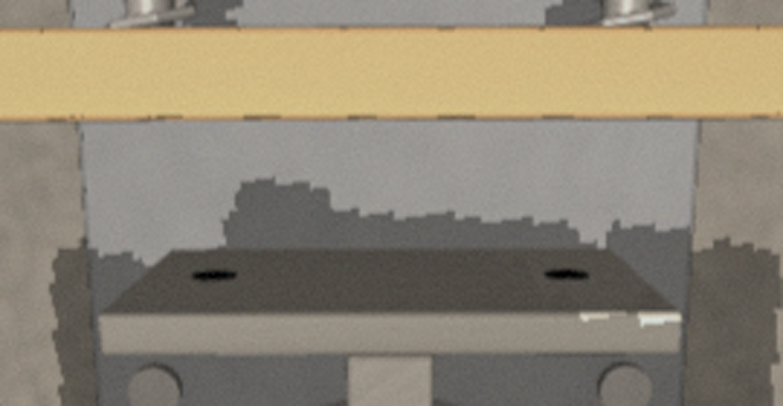

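View pics/g_s.png

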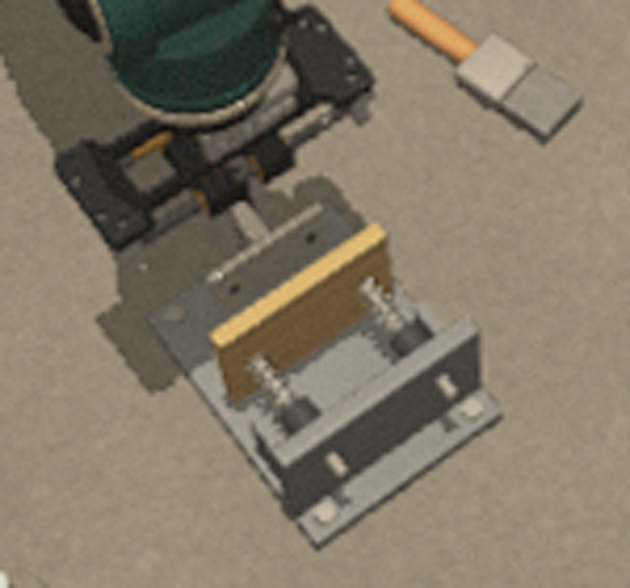

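```bash

python3 - <<'E'
from h import *
im=snapshot("wrist")[:,:,::-1];cv2.imwrite("pics/h_w.png",im)
a=cv2.resize(im[130:185,140:280],(0,0),fx=5,fy=5,interpolation=2);b=cv2.resize(im[130:185,380:520],(0,0),fx=5,fy=5,interpolation=2)
cv2.imwrite("pics/h_c.png",np.vstack([a,b]))
E
```

```text
(no output)
```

View pics/h_c.png

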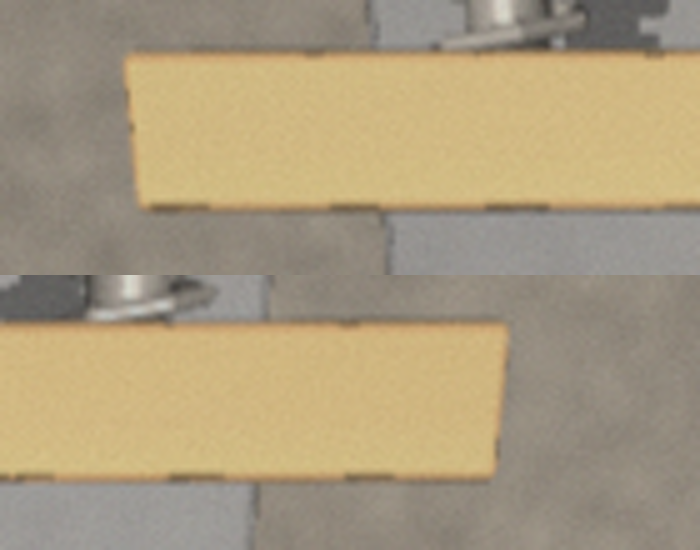

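Wrist view shows board edge and plate parallel, with mid columns 323.0 and 324.4. The plate is about 1.3 mm high and the gap about 26 mm. Approaching now.

Emit:
step_arm:
  deltas:
    - [0, -0.005, 0.0013, 0, 0, 0]
    - [0, -0.008, 0, 0, 0, 0]
    - [0, -0.006, 0, 0, 0, 0]
    - [0, 0, 0, 0, 0, 0]
    - [0, 0, 0, 0, 0, 0]
    - [0, 0, 0, 0, 0, 0]

```text
t: 14.3
ee_pos: [0.4953, -0.2294, 0.0715]
eef_rot: [[-0.152, -0.988, -0.0], [-0.988, 0.152, 0.0], [-0.0, 0.0, -1.0]]
ft_force: [-0.3, -0.2, -1.3]
grip_width: 0.0119
```

Emit:
step_arm:
  deltas:
    - [0, -0.003, 0, 0, 0, 0]
    - [0, -0.003, 0, 0, 0, 0]
    - [0, -0.003, 0, 0, 0, 0]
    - [0, -0.002, 0, 0, 0, 0]
    - [0, 0, 0, 0, 0, 0]
    - [0, 0, 0, 0, 0, 0]
    - [0, 0, 0, 0, 0, 0]

```text
t: 15.0
ee_pos: [0.5061, -0.2311, 0.0715]
eef_rot: [[-0.152, -0.988, -0.0], [-0.988, 0.152, 0.0], [-0.0, 0.0, -1.0]]
ft_force: [-3.4, 0.4, -2.9]
grip_width: 0.0117
```

Emit:
step_arm:
  deltas:
    - [0, -0.002, 0, 0, 0, 0]
    - [0, -0.002, 0, 0, 0, 0]
    - [0, -0.002, 0, 0, 0, 0]
    - [0, 0, 0, 0, 0, 0]
    - [0, 0, 0, 0, 0, 0]
    - [0, 0, 0, 0, 0, 0]

```text
t: 15.6
ee_pos: [0.5121, -0.232, 0.0715]
eef_rot: [[-0.152, -0.988, -0.001], [-0.988, 0.152, 0.0], [-0.0, 0.001, -1.0]]
ft_force: [-4.9, 1.6, 0.0]
grip_width: 0.0115
```

```bash

python3 - <<'E'
from h import *
im=snapshot("wrist")[:,:,::-1]
F=[sense()["ft_force"]]
for i in range(5):
    snapshot("wrist");F.append(sense()["ft_force"])
F=np.array(F);print(F.round(2).tolist(),F.mean(0),sense()["ee_pos"],sense()["t"])
cv2.imwrite("pics/i_w.png",im[60:280,140:540])
E
```

```text
[[-5.67, 0.02, 0.83], [-6.35, 1.05, 0.31], [-5.35, 0.74, 1.43], [-5.57, 0.34, 0.02], [-5.09, 1.45, -0.24], [-5.16, 1.13, -0.19]] [-5.53248186  0.7881483   0.36124524] [ 0.51207599 -0.23196848  0.0715305 ] 15.9
```

View pics/i_w.png

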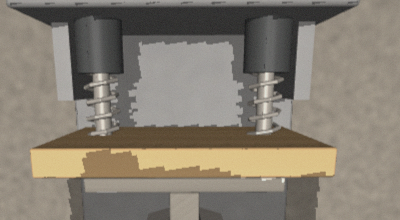

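Plate and board are in full contact and parallel (board edge at crop row 178, plate strip below it), force about 5.6 N. Pressing 4.5 mm further.

Emit:
step_arm:
  deltas:
    - [0, -0.002, 0, 0, 0, 0]
    - [0, -0.0015, 0, 0, 0, 0]
    - [0, -0.001, 0, 0, 0, 0]
    - [0, 0, 0, 0, 0, 0]
    - [0, 0, 0, 0, 0, 0]
    - [0, 0, 0, 0, 0, 0]
    - [0, 0, 0, 0, 0, 0]
    - [0, 0, 0, 0, 0, 0]

```text
t: 16.7
ee_pos: [0.5162, -0.2326, 0.0715]
eef_rot: [[-0.152, -0.988, -0.001], [-0.988, 0.152, 0.0], [-0.0, 0.001, -1.0]]
ft_force: [-8.0, 1.3, 3.0]
grip_width: 0.0115
```

```bash

python3 - <<'E'
from h import *
im=snapshot("wrist")[:,:,::-1];s=sense()
F=[s["ft_force"]]
for i in range(5):
    snapshot("wrist");F.append(sense()["ft_force"])
F=np.array(F);print(F[:,0].round(2).tolist(),F.mean(0),sense()["ee_pos"],sense()["t"],sense()["grip_width"])
cv2.imwrite("pics/j_w.png",cv2.resize(im[190:270,140:520],(0,0),fx=2.1,fy=4.2,interpolation=2))
im=snapshot("scene")[:,:,::-1];cv2.imwrite("pics/j_s.png",cv2.resize(im[270:350,200:310],(0,0),fx=7,fy=7,interpolation=2))
im=snapshot("top")[:,:,::-1];cv2.imwrite("pics/j_t.png",im)
E
```

```text
[-7.43, -6.99, -8.13, -7.82, -8.15, -7.51] [-7.67142994  1.62233947  1.9727025 ] [ 0.51624335 -0.23261864  0.07152459] 17.0 0.011609083759394574
```

View pics/j_w.png

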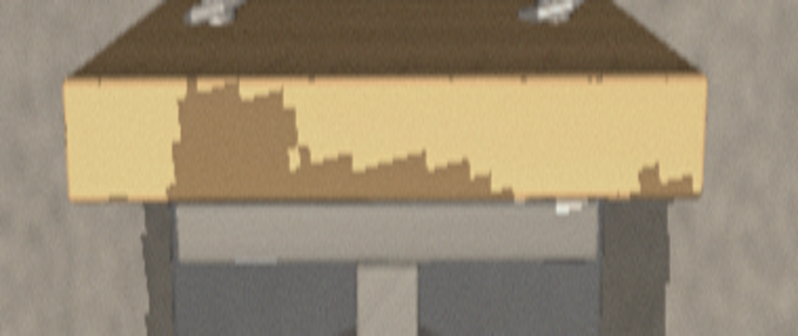

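View pics/j_s.png

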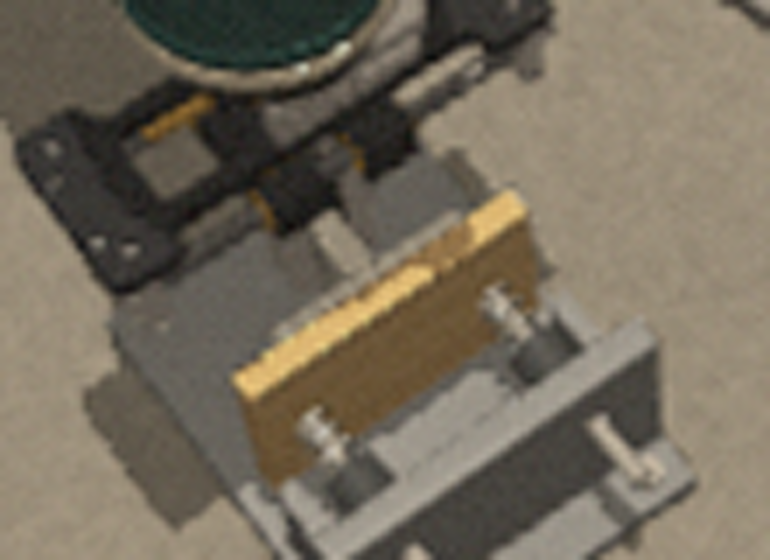

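View pics/j_t.png

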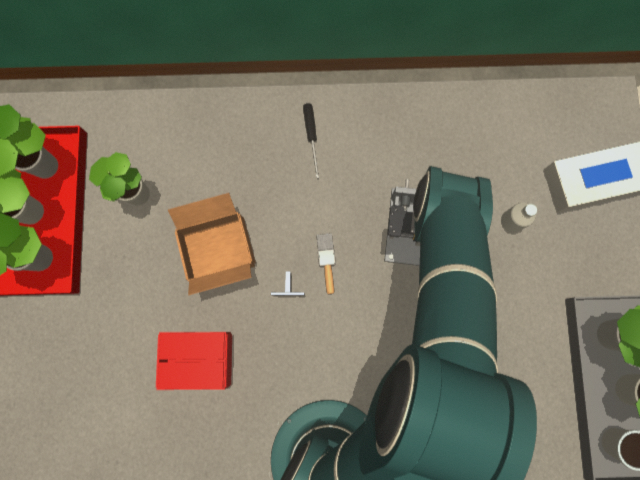

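```bash

python3 - <<'E'
from h import *
print(hand_in());s=sense();print(s["ft_force"],s["t"])
E
```

```text
the job is handed in; nothing more can be done
None
the job is handed in; nothing more can be done
```

The job is handed in at about t = 17 s, with the bracket still gripped and pressed on the board. `hand_in()` gives no verdict, so the results below are my own last checks.

**What I did:**
1. Swept both flaps back with the fingers, to about 2.29 rad (near) and 2.24 rad (far).
2. Gripped the web of the bracket in the brown carton (opening about 11.8 mm, set force 45 N) and lifted it out.
3. Turned it square to the board and pressed.

**Last checks:**

| Check | Reading | Allowed |
|---|---|---|
| Push along the board's travel | about 7.8 N, steady (one axis varied from 7.0 to 8.2 N) | 4.5–12 N |
| Board travel, from force and commanded distance | about 14 mm | 8–22 mm |
| Plate off centre | about 0.5 mm | 10 mm |
| Top edges | plate about 1.4 mm high | 7 mm |
| Square to the board | plate and board edges parallel in the wrist view | about 7 degrees |
| Flaps in the last top view | still leaning outside | over 1.6 rad |
| Screwdriver, brush, seedling, bottle in the last top view | where they started | 40 mm |

**Disagreements:**
- **Top-edge height:** the first height estimate came out about 3 mm lower than the later ones. I used the direct comparison of plate and board in one picture.
- **Upward force:** the sensor showed about 2 N upward while pressing. I took it as friction and left it.

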